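# Index the sample carousel one jar and lock it

## Robot

A 6-joint arm with a two-finger parallel gripper is mounted at the origin on the work surface. World frame = base frame: x ahead of the robot, y to its left, z up, the work surface at z = 0. Lengths are in m, angles in degrees, forces in N, time in s.
With the tool pointing down it reaches from about 0.25 to 0.725 m from the base axis. Payload 9.7 kg.
Tool frame: the origin (TCP) lies between the finger pads; the fingertips stand 19 mm ahead of it and the grasp point (between the pads) is the TCP; z points along the fingers, y is the line along which they close (so a half turn about z gives the same grasp; the last joint's range is limited). The gripper opens to 85 mm and grips with 20 to 120 N. Pads are 22 mm wide; open, the fingers measure 114 mm over their backs; the gripper's body (76 mm by 85 mm) begins 54 mm behind the grasp point. The pads swing forward as they close: fully open they stand 13 mm farther back than shut.
Start: joints at [75.459, 4.979, 10.078, 95.1, 0, 90], TCP at [0.138, 0.532, 0.25] pointing down, gripper open.
Joint ranges: [-179.16, 179.16], [-48.56, 103.87], [-65.8, 70.77], [-126.05, 130.52], [-82.76, 87.17], [-180, 180]. Speed limits (degrees/s): [127.2, 127.2, 147.25, 180, 180, 180].

## Interface

Orientations are given as [roll, pitch, yaw] about the fixed x, y, z axes, in that order (R = Rz(yaw) Ry(pitch) Rx(roll)).
In Python, from workcell import telemetry, camera, calibration, workorder gives the robot as it stands.
- The arm moves only by the tool play_rows, never from a script. Its argument "increments" is a list of rows, each a list of 3 entries, a list of its own where there are three numbers: the shift along the tool's x, y, z in mm, then the turn, a rotation vector about the tool's x, y, z in degrees, then the closure, from 0 (fully open) to 1 (shut). In form: [[[x, y, z], [ax, ay, az], jaw], ...]. A call has 1 to 20 rows; each row is the pose to reach, as a shift and turn from the pose commanded when the call began, along the tool's axes at that moment; what a row does not reach only later rows make up. A row lasts 1/10 s, in which the tool goes at most 50 mm and 8.59 degrees, less where a joint would pass 70% of its speed; a pose out of reach is approached as far as the arm can. A call with a gripper value outside its range is refused whole. The fingers move at their own pace and stop on an object; "grip_force" is the grip in N (left out, the last holds). Time passes only in rows, so rows that repeat a pose let the fingers close. It gives the time, the measured TCP pose, the force, the opening and the grip force at its end, in the units of the state.
- telemetry.get_obs(): the state, without advancing time (a new reading comes with each control period).
- camera(name): name is "scene" or "top" or "wrist"; returns (picture, depth): 400x640x3 uint8, red, green, blue; 400x640 float32, m along the optical axis (not along the pixel's ray), 0 where there is no reading.
- calibration(name): a dict with "vertical_fov" (degrees; the focal length in pixels is half the picture's height over the tangent of half this angle, whatever the lens; pixels are square), "cx", "cy" (the principal point, pixels), "rvec" (rotation vector, rad) and "tvec" (3), from world to camera coordinates, as OpenCV has them; the wrist camera has in their place "hand_eye" (4x4, takes a point from camera to tool coordinates, whose origin is the TCP and whose axes are the flange's). Camera axes: x right, y down, z forward; pixel columns grow to the right and rows downward; lengths in m; the calibration is good to about 2 mm. The wrist camera is an equidistant fisheye: a pixel r from the principal point sees the ray r / f radians off the axis. A picture is of the moment at which its call begins: read the wrist's pose just before it. calibration takes no time and is no camera call.
- workorder.job_done(): hands the job in; it is judged then, once.
The state is a dict: "time": time; "q": joint angles; "qd": joint speeds; "joint_efforts": joint torques, N m; "ee_pos": TCP position; "tcp_rot": TCP orientation; "wrist_force": force on the tool from outside, world axes, zero at the start; "torque": the same for the moment, N m; "opening": finger opening in m; "grasp_force": force on a finger pad.
Only numpy, scipy, OpenCV 4.12 (cv2) and the standard library are available. Lean on these libraries where they do the work, as an engineer would, in place of code of your own. Each camera call takes 0.05 s, during which the arm holds its last target. There are 200 camera calls.

## Task

Bring the next sample jar to the reader: take the steel grip of the black handwheel and wind the wheel clockwise (seen from above), about two to three turns, until the carousel has advanced one division and the next jar's mark is in line with the reader's pointer. Feel your way round: the grip stands on a sprung slide that must never be pulled out or pushed in along the wheel's radius by more than 1.5 mm (about 9 N). Only when the jar is in line, lock the carousel by swinging the lock lever all the way over towards the carousel, let everything go, and leave the cup, the bowl, the bottle and the spoon where they are.

Things in the scene. Friction and masses are not known exactly. Their poses are not given: they have to be found in the camera images.
- stage: the indexing stage, fixed to the bench: a white base plate 370 x 260 mm, its top 18 mm above the bench. Origin on the bench, z up; the plate reaches from x = -140 to +230 mm and y = -130 to +130 mm. It carries the carousel, a black reader block with a white pointer, the lock lever, and the worm drive: a grey column under a black handwheel, nearest the stage's -x, -y corner
- drive_spot (a point): nominal spot of the handwheel's upright axis, at stage x = -80, y = -60 mm, level with the wheel's top, 80 mm above the bench. The drive is bolted down in slots, so the true axis lies anywhere within 11 mm in stage x and 11 mm in stage y of this. The wheel is 100 mm across and 12 mm thick, with a hub in the middle up to 88 mm above the bench
- grip_top (a point): centre of the top of the handwheel's grip, 118 mm above the bench: an upright steel pin 16 mm across, free from 84 to 118 mm above the bench, standing 35 mm from the wheel's axis at rest. It spins freely about itself, so a hand can hold it without turning
- crank (a joint): turn of the handwheel in rad, growing clockwise seen from above; starts between 0 and 4.5. Its zero is set by the gearing and says nothing of where the grip stands on the circle. About 3 N along the circle turns it
- carousel_axis (a point): centre of the carousel on its upper face, 50 mm above the bench, at stage x = 110, y = 0: an aluminium disc 216 mm across with eight alike jars fixed on it (lids 40 mm across, centred on a 160 mm circle, tops 92 mm above the bench). Each lid has a black line along the disc's radius, each jar a short one on the rim
- carousel (a joint): turn of the carousel in rad, growing anticlockwise seen from above, always crank / 24. At 0 the jar already read is in line with the pointer; at 0.785 (one division of 45 degrees, crank at 18.85) the next jar is in line
- sled (a joint): the sprung slide under the grip, in m: how far the grip is pulled outward (+) or pushed inward (-) along the wheel's radius from its rest at 35 mm. Spring 6 N per mm, end stops at 8 mm; must stay within 1.5 mm
- pointer (a point): tip of the white pointer on the reader block, 78 mm above the bench, 2 mm outside the jar lid that is in line. The pointer points at the carousel's axis
- lock (a joint): the lock lever's angle in rad: 0 = open, leaning 0.5 rad from upright towards the stage's -x; 1.0 = locked, leaning 0.5 rad towards the stage's +x, the carousel's side. Starts between 0 and 0.12. It stays where it is left and takes about 1 N at the ball
- lock_tip (a point): centre of the black ball, 26 mm across, on the end of the lock lever, a 10 mm rod; 70 mm from its pivot, which lies 40 mm above the bench at stage x = -75, y = 75 mm and turns about the stage's y. The ball's centre is 101 mm above the bench at either end of the swing, 110 mm when upright
- sample_cup: bystander: loose sample cup with a green lid, 56 mm across, 70 mm tall; origin under its centre
- steel_bowl: bystander: loose steel bowl 130 mm across, 50 mm tall; origin under its centre
- reagent: bystander: loose white bottle 52 mm across, 130 mm tall; origin under its centre
- spoon: bystander: loose steel spoon 160 mm long lying along its own x; origin under its middle

How it is judged:
By the outcome, as a careful person would: the job done as asked, in the order asked, and still so for the second after the job is handed in, with the robot touching nothing.
It also fails if it takes over 72 s, if anything falls off the work surface, if the arm or the gripper's body presses on something with over 40 N, if the wrist force passes 120 N, or if a joint passes its speed limit or range.

## Working session

There is one attempt and no reset: what is moved stays moved. The work goes in short steps, Python scripts to look and compute and a tool call to move; the robot and the scene stay as the last step left them, time stands still between calls to the robot, and variables do not carry over. Pictures are saved under pics/ and viewed, at most 10 in all, crops included, and the job is handed in when it is done.

Besides the shell and the picture viewer there is one more tool, called after ">>>" by a JSON object that holds its "fn" and its "kwargs", one argument or row to a line. play_rows: Moves the arm, as the interface text tells. Its arguments: {"type":"object","properties":{"increments":{"type":"array"},"grip_force":{"type":"number"}},"required":["increments"]}

```bash
mkdir -p pics; ls
cat > h.py <<'E'
import numpy as np,cv2
from workcell import telemetry,camera,calibration,workorder
def grab(n):
    o=telemetry.get_obs();p,d=camera(n);return o,p,d
def cam(n):
    c=calibration(n);f=200/np.tan(np.radians(c['vertical_fov'])/2);return c,f
def world(n,u,v,d):
    c,f=cam(n);R=cv2.Rodrigues(np.array(c['rvec'],float))[0];t=np.array(c['tvec'],float)
    u=np.asarray(u,float);v=np.asarray(v,float);d=np.asarray(d,float)
    pc=np.stack([(u-c['cx'])/f*d,(v-c['cy'])/f*d,d],-1)
    return (pc-t)@R
def onplane(n,u,v,z):
    a=world(n,u,v,np.zeros_like(np.asarray(u,float)));b=world(n,u,v,np.ones_like(np.asarray(u,float)))
    s=(z-a[...,2])/(b[...,2]-a[...,2]);return a+s[...,None]*(b-a)
E
python3 - <<'E'
from h import *
for n in ['scene','top','wrist']:
    o,p,d=grab(n);np.savez('pics/%s.npz'%n,p=p,d=d);cv2.imwrite('pics/%s0.png'%n,p[...,::-1]);print(n,calibration(n))
print(o)
E
```

```text
pics
scene {'vertical_fov': 54.36191671616786, 'cx': 317.82818900234685, 'cy': 197.27782538892964, 'rvec': array([ 1.02455434,  2.38950135, -1.09895375]), 'tvec': array([ 0.39276139, -0.22074291,  1.42811418])}
top {'vertical_fov': 49.412055973478, 'cx': 319.7419820749765, 'cy': 202.34567057845084, 'rvec': array([ 2.09032316, -2.13622448,  0.18425669]), 'tvec': array([0.05028539, 0.60830201, 0.91293868])}
wrist {'vertical_fov': 65.70646984690485, 'cx': 320.4204602210046, 'cy': 199.8150616846486, 'hand_eye': array([[ 7.71837752e-04, -9.48524123e-01, -3.16703952e-01,
         8.24106641e-02],
       [ 9.99999064e-01,  1.08978736e-03, -8.26805511e-04,
        -1.70538917e-04],
       [ 1.12938494e-03, -3.16703017e-01,  9.48524076e-01,
        -1.24130679e-01],
       [ 0.00000000e+00,  0.00000000e+00,  0.00000000e+00,
         1.00000000e+00]])}
{'time': 0.1, 'q': array([ 7.54563200e+01,  5.00803082e+00,  1.00395793e+01,  9.50977109e+01,
       -1.90641542e-03,  8.99982989e+01]), 'qd': array([-0.02347968, -0.15882818,  0.07888402,  0.03036275, -0.05915195,
       -0.01827178]), 'joint_efforts': array([ 4.69370589e-04, -5.21561909e+01,  4.65650833e+01,  1.59482349e-02,
       -4.91190747e-06, -1.08535875e-05]), 'ee_pos': array([0.13808171, 0.53221287, 0.24965839]), 'tcp_rot': array([-1.79933838e+02,  1.90444980e-03,  1.65458023e+02]), 'wrist_force': array([-0.56666749, -0.42024164,  0.7358821 ]), 'torque': array([-0.01508718, -0.01461233, -0.04276466]), 'grasp_force': 0.0, 'opening': 0.0853445245124478}
```

View pics/top0.png

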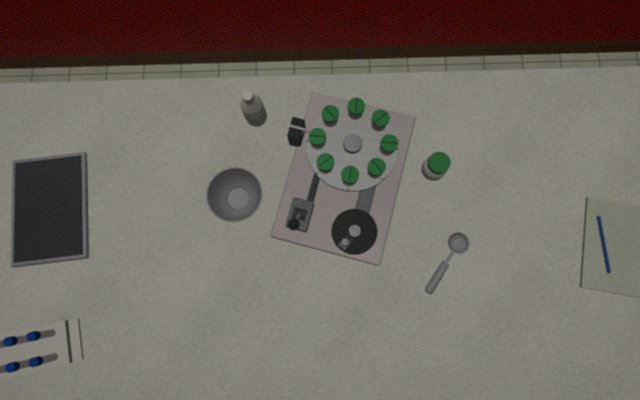

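View pics/scene0.png

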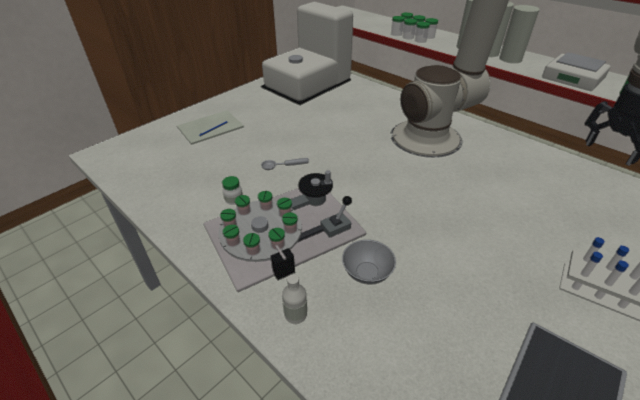

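The top view shows the wheel at about (355,231) with its grip at (345,243), the lock ball at (294,225), the carousel axis at (352,143), and the reader with its pointer at (300,130). The bowl is at (235,195), the bottle at (252,107), the cup at (437,165) and the spoon at (447,262). The scene view agrees with this, and the lever leans towards the robot.

Run:
```python
from h import *
np.set_printoptions(precision=4,suppress=True)
def P(l,u,v,z,n='top'): print(l,n,onplane(n,np.array(u,float),np.array(v,float),z))
for u,v in [(313,93),(415,117),(381,265),(272,236)]: P('corner',u,v,.018)
P('car',352.5,142.5,.05);P('hub',355,231,.088);P('hub',316,182,.088,'scene')
P('grip',345,243,.118);P('ball',294,225,.101);P('ball',347,201,.101,'scene');P('grip',327,173,.118,'scene')
for n,b in [('top',(355-60,231-60,140,100)),('scene',(290,160,80,60))]:
    z=np.load('pics/%s.npz'%n);x,y,w,h=b;c=z['p'][y:y+h,x:x+w]
    cv2.imwrite('pics/c_%s.png'%n,cv2.resize(c[...,::-1],None,fx=5,fy=5,interpolation=cv2.INTER_CUBIC))
    d=z['d'];vv,uu=np.mgrid[y:y+h,x:x+w];W=world(n,uu,vv,d[y:y+h,x:x+w]);g=W[...,2]
    for lo,hi in [(.075,.083),(.084,.092),(.095,.125)]:
        m=(g>lo)&(g<hi);k,L,s,ce=cv2.connectedComponentsWithStats(m.astype(np.uint8))
        for i in range(1,k):
            if s[i,4]>8: print(n,lo,s[i],W[L==i].mean(0),W[L==i].min(0),W[L==i].max(0))
```

```text
corner top [0.8904 0.0488 0.018 ]
corner top [ 0.8213 -0.1962  0.018 ]
corner top [ 0.4696 -0.098   0.018 ]
corner top [0.5409 0.1491 0.018 ]
car top [ 0.7501 -0.0414  0.05  ]
hub top [ 0.5395 -0.0374  0.088 ]
hub scene [ 0.5412 -0.0307  0.088 ]
grip top [ 0.5114 -0.0141  0.118 ]
ball top [0.5535 0.0919 0.101 ]
ball scene [0.5545 0.0945 0.101 ]
grip scene [ 0.5185 -0.0098  0.118 ]
top 0.075 [  36   38   46   46 1417] [ 0.5407 -0.0363  0.0799] [ 0.4912 -0.0837  0.075 ] [0.5895 0.0138 0.083 ]
top 0.084 [46  0 17 13 74] [ 0.6566 -0.0248  0.0901] [ 0.6447 -0.0458  0.0847] [ 0.6722 -0.011   0.092 ]
top 0.084 [56  0  8  6 16] [ 0.6653 -0.0408  0.0905] [ 0.6598 -0.0483  0.087 ] [ 0.6711 -0.033   0.092 ]
top 0.084 [73  0 14  5 38] [ 0.6661 -0.0856  0.0897] [ 0.6611 -0.0988  0.0855] [ 0.6717 -0.0708  0.092 ]
top 0.084 [ 53  54  13  12 100] [ 0.5402 -0.0353  0.088 ] [ 0.5283 -0.0482  0.0841] [ 0.5526 -0.0227  0.0918]
top 0.095 [ 0 48  5 11 40] [0.5543 0.0859 0.1094] [0.5442 0.081  0.1004] [0.5652 0.0894 0.1159]
top 0.095 [46 68  8  8 51] [ 0.5127 -0.0129  0.1162] [ 0.5061 -0.0206  0.0976] [ 0.
[... 250 characters left out ...]
  6 47] [ 0.5416 -0.0348  0.0883] [ 0.5283 -0.0483  0.0845] [ 0.5541 -0.0237  0.0907]
scene 0.084 [34 20  7  4 19] [ 0.5173 -0.0103  0.0877] [ 0.505  -0.0198  0.0841] [ 0.5237 -0.0035  0.0919]
scene 0.084 [ 0 41  2  6  9] [ 0.6527 -0.016   0.0893] [ 0.6472 -0.0224  0.0851] [ 0.659  -0.0113  0.0915]
scene 0.084 [51 45  5  4 10] [0.5656 0.092  0.0871] [0.5617 0.0878 0.0844] [0.5709 0.095  0.0914]
scene 0.084 [ 0 53  6  4 12] [0.6805 0.0189 0.0914] [0.6743 0.0116 0.0899] [0.6868 0.0251 0.0919]
scene 0.095 [35 10  5 10 46] [ 0.517  -0.0112  0.1105] [ 0.5071 -0.02    0.0959] [ 0.5224 -0.0047  0.12  ]
scene 0.095 [52 36 10 10 79] [0.5597 0.0964 0.108 ] [0.5442 0.0812 0.0961] [0.5688 0.1057 0.1164]
```

Run:
```python
from h import *
z=np.load('pics/wrist.npz');cv2.imwrite('pics/w0.png',z['p'][...,::-1])
```

```text
(no output)
```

View pics/w0.png

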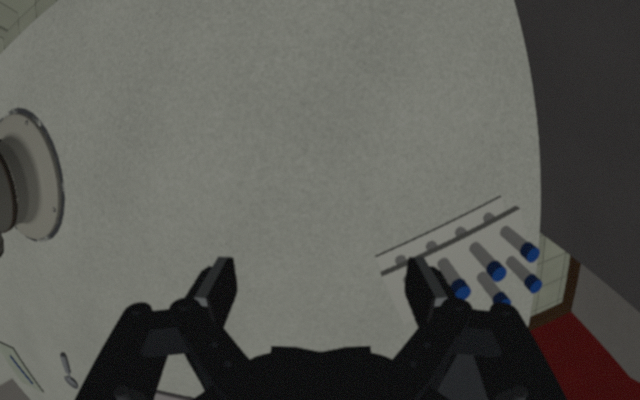

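The wrist view shows only the bench, the tube rack and the open fingers. I'll move over the grip with the tool's y along the tangent.

>>> {"fn": "play_rows", "kwargs": {
  "increments": [
    [[-36,-31,0],[0,0,2],0],
    [[-72,-62,0],[0,0,4],0],
    [[-108,-93,0],[0,0,6],0],
    [[-144,-124,0],[0,0,8],0],
    [[-180,-155,0],[0,0,10],0],
    [[-216,-187,0],[0,0,12],0],
    [[-252,-218,0],[0,0,14],0],
    [[-288,-249,0],[0,0,16],0],
    [[-324,-280,0],[0,0,18],0],
    [[-360,-311,0],[0,0,20],0],
    [[-396,-342,0],[0,0,22],0],
    [[-432,-373,0],[0,0,24],0],
    [[-468,-404,0],[0,0,26],0],
    [[-500,-432,0],[0,0,27.5],0],
    [[-500,-432,0],[0,0,27.5],0],
    [[-500,-432,0],[0,0,27.5],0],
    [[-500,-432,0],[0,0,27.5],0],
    [[-500,-432,0],[0,0,27.5],0]
  ]
}}

```text
time: 1.95
ee_pos: [0.5132, -0.0104, 0.2506]
tcp_rot: [180.0, 0.0, 138.0]
wrist_force: [-0.8, -0.3, 0.6]
opening: 0.0854
grasp_force: 0.0
```

Run:
```python
from h import *
o,p,d=grab('wrist');np.savez('pics/w1.npz',p=p,d=d,pos=o['ee_pos'],rot=o['tcp_rot']);cv2.imwrite('pics/w1.png',p[...,::-1]);print(o['time'],o['ee_pos'],o['tcp_rot'],o['q'],o['wrist_force'])
```

```text
1.95 [ 0.51317904 -0.01035399  0.25056022] [1.79982639e+02 9.80326230e-03 1.38049775e+02] [-1.15934553e+00 -8.13302122e-02  4.87200359e+00  9.49345700e+01
  6.73934256e-03  4.07908793e+01] [-0.75437757 -0.28310779  0.63660939]
```

View pics/w1.png

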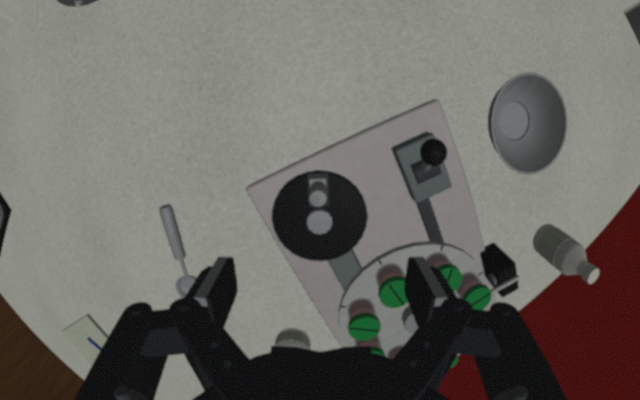

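The wrist view shows the wheel disc at about (320,215), the grip top at (318,198), the hub at (320,222) and the lock ball at (433,152). I'll take a second view from a shifted place.

>>> {"fn": "play_rows", "kwargs": {
  "increments": [
    [[0,25,15],[0,0,0],0],
    [[0,45,30],[0,0,0],0],
    [[0,45,30],[0,0,0],0],
    [[0,45,30],[0,0,0],0]
  ]
}}

```text
time: 2.4
ee_pos: [0.5434, 0.0229, 0.2195]
tcp_rot: [-179.9, -0.1, 138.1]
wrist_force: [-0.8, -0.2, 0.2]
opening: 0.0855
grasp_force: 0.0
```

```bash
cat >> h.py <<'E'
from scipy.spatial.transform import Rotation as Ro
from scipy.optimize import least_squares
def wray(pos,rot,u,v):
    c,f=cam('wrist');H=np.array(c['hand_eye']);x=np.asarray(u,float)-c['cx'];y=np.asarray(v,float)-c['cy'];r=np.hypot(x,y)+1e-9;t=r/f
    ray=np.stack([np.sin(t)*x/r,np.sin(t)*y/r,np.cos(t)],-1)
    R=Ro.from_euler('xyz',rot,degrees=True).as_matrix()
    return pos+R@H[:3,3], ray, R@H[:3,:3]
def wpts(pos,rot,u,v,d):
    o,ray,R=wray(pos,rot,u,v);return o+((ray/ray[...,2:])*np.asarray(d)[...,None])@R.T
def wplane(pos,rot,u,v,z):
    o,ray,R=wray(pos,rot,u,v);w=ray@R.T;s=(z-o[2])/w[...,2];return o+s[...,None]*w
def fitc(P,r=None):
    f=lambda q:np.hypot(P[:,0]-q[0],P[:,1]-q[1])-(q[2] if r is None else r)
    s=least_squares(f,[*P.mean(0)[:2],.05],loss='soft_l1',f_scale=.001);return s.x,np.sqrt(np.mean(s.fun**2))
E
python3 - <<'E'
from h import *
np.set_printoptions(precision=4,suppress=True)
o,p,d=grab('wrist');np.savez('pics/w2.npz',p=p,d=d,pos=o['ee_pos'],rot=o['tcp_rot']);cv2.imwrite('pics/w2.png',p[...,::-1]);print(o['time'],o['ee_pos'])
rays={}
for n in ['w1','w2']:
    z=np.load('pics/%s.npz'%n);p,d,pos,rot=z['p'],z['d'],z['pos'],z['rot'];vv,uu=np.mgrid[0:400,0:640]
    W=wpts(pos,rot,uu,vv,d)
    near=(d>0)&(np.hypot(W[...,0]-.54,W[...,1]+.0355)<.07)&(W[...,2]<.14)
    for l,lo,hi in [('disc',.076,.083),('hub',.085,.091),('pin',.112,.124)]:
        m=near&(W[...,2]>lo)&(W[...,2]<hi);m=cv2.morphologyEx(m.astype(np.uint8),cv2.MORPH_OPEN,np.ones((3,3)))
        k,L,s,ce=cv2.connectedComponentsWithStats(m);i=1+np.argmax(s[1:,4]);cn=max(cv2.findContours((L==i).astype(np.uint8),0,1)[0],key=cv2.contourArea)[:,0]
        zt={'disc':.08,'hub':.088,'pin':.118}[l]
        E=wplane(pos,rot,cn[:,0],cn[:,1],zt);q,e=fitc(E)
        (a,b),ax,an=cv2.fitEllipse(cn);rays[n,l]=wray(pos,rot,a,b)
        print(n,l,s[i],'z',np.median(W[L==i][:,2]),'fit',q,e,'px',a,b)
    B=(d>0)&(np.hypot(W[...,0]-.5545,W[...,1]-.093)<.03)&(W[...,2]>.085)&(W[...,2]<.14)
    Q=W[B];f=lambda q:np.linalg.norm(Q-q,axis=1)-.013
    s=least_squares(f,Q.mean(0)-[0,0,.008],loss='soft_l1',f_scale=.001);print(n,'ball',len(Q),s.x)
for l in ['disc','hub','pin']:
    A=[];b=[]
    for n in ['w1','w2']:
        oo,r,R=rays[n,l];w=R@r;M=np.eye(3)-np.outer(w,w);A.append(M);b.append(M@oo)
    print('tri',l,np.linalg.lstsq(np.vstack(A),np.hstack(b),rcond=None)[0])
E
```

```text
2.4 [0.5434 0.0229 0.2195]
w1 disc [ 271  171   97   90 5742] z 0.08050869897739715 fit [ 0.5389 -0.0362  0.049 ] 0.000643967585381174 px 319.23590087890625 215.80418395996094
w1 hub [306 210  26  24 483] z 0.08842972787879555 fit [ 0.539  -0.0363  0.0125] 0.0005611290186021131 px 319.15936279296875 221.30056762695312
w1 pin [309 188  18  18 243] z 0.11825340624111685 fit [ 0.5117 -0.0131  0.0075] 0.0007121841275909437 px 317.8260192871094 196.59176635742188
w1 ball 607 [0.5542 0.0924 0.102 ]
w2 disc [ 222  180  103   96 6514] z 0.08057087827833218 fit [ 0.5391 -0.0358  0.0491] 0.0006156071364090659 px 272.967041015625 227.09527587890625
w2 hub [257 222  28  25 567] z 0.08852705493369267 fit [ 0.5393 -0.0362  0.0126] 0.0004413308677174809 px 270.51202392578125 234.0366973876953
w2 pin [251 199  20  21 317] z 0.11825357771459427 fit [ 0.5122 -0.0132  0.0079] 0.0005849614736494491 px 260.8714599609375 209.0465850830078
w2 ball 797 [0.5543 0.0924 0.102 ]
tri disc [ 0.5396 -0.0369  0.0701]
tri hub [ 0.5395 -0.0367  0.0864]
tri pin [ 0.5121 -0.0134  0.1171]
```

View pics/w2.png

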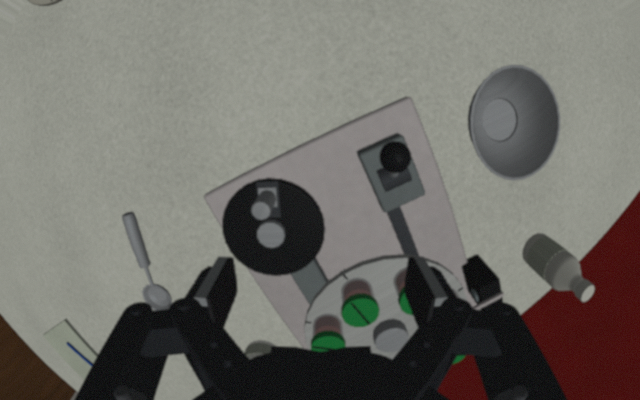

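The second view agrees: the wheel axis is at (0.5391,-0.0363), the grip at (0.512,-0.0132) with its top at z≈0.118, and the ball at (0.5542,0.0924,0.102). I'll go down on the grip and close along the tangent.

>>> {"fn": "play_rows", "kwargs": {
  "increments": [
    [[0,-24,0],[0,0,-0.7],0.2],
    [[-1,-48,0],[0,0,-1.5],0.4],
    [[-1,-48,0],[0,0,-1.5],0.4],
    [[-1,-48,35],[0,0,-1.5],0.4],
    [[-1,-48,65],[0,0,-1.5],0.4],
    [[-1,-48,90],[0,0,-1.5],0.4],
    [[-1,-48,105],[0,0,-1.5],0.4],
    [[-1,-48,107],[0,0,-1.5],0.4],
    [[-1,-48,107],[0,0,-1.5],0.4]
  ],
  "grip_force": 35
}}

```text
time: 3.35
ee_pos: [0.5127, -0.0141, 0.1141]
tcp_rot: [180.0, 0.0, 139.5]
wrist_force: [0.1, -0.2, 1.0]
opening: 0.0513
grasp_force: 0.0
```

>>> {"fn": "play_rows", "kwargs": {
  "increments": [
    [[0,0,0],[0,0,0],0.6],
    [[0,0,0],[0,0,0],0.7],
    [[0,0,0],[0,0,0],0.8],
    [[0,0,0],[0,0,0],0.9],
    [[0,0,0],[0,0,0],1],
    [[0,0,0],[0,0,0],1],
    [[0,0,0],[0,0,0],1]
  ]
}}

```text
time: 4.05
ee_pos: [0.5128, -0.0142, 0.1142]
tcp_rot: [179.9, 0.1, 139.5]
wrist_force: [-0.5, 0.5, 6.2]
opening: 0.0147
grasp_force: 34.2
```

```bash
python3 -c "
from h import *
o=telemetry.get_obs();print(o)"
```

```text
{'time': 4.05, 'q': array([-1.58993125e+00, -6.45287600e-01, -1.07615450e+01,  7.97905201e+01,
        3.76402797e-03,  3.89538705e+01]), 'qd': array([ 0.07043158,  0.00490239, -0.08685111,  0.07248226, -0.06245575,
        0.00203748]), 'joint_efforts': array([-1.53249619e-01, -4.30968440e+01,  4.38249242e+01, -5.73625707e-02,
       -7.31127290e-02,  8.47648389e-04]), 'ee_pos': array([ 0.51281456, -0.01421654,  0.11418749]), 'tcp_rot': array([1.79938464e+02, 7.01282714e-02, 1.39456164e+02]), 'wrist_force': array([-0.47882728,  0.50684532,  6.19647169]), 'torque': array([ 0.03085041, -0.00306563,  0.00056727]), 'grasp_force': 34.2260907869786, 'opening': 0.014669010007632096}
```

>>> {"fn": "play_rows", "kwargs": {
  "increments": [
    [[0,1.7,0],[0,0,0],1],
    [[-0.2,3.5,0],[0,0,0],1],
    [[-0.4,5.2,0],[0,0,0],1],
    [[-0.7,7,0],[0,0,0],1],
    [[-1.1,8.7,0],[0,0,0],1],
    [[-1.6,10.3,0],[0,0,0],1],
    [[-2.1,12,0],[0,0,0],1],
    [[-2.8,13.6,0],[0,0,0],1],
    [[-2.8,13.6,0],[0,0,0],1]
  ]
}}

```text
time: 4.95
ee_pos: [0.5235, -0.0057, 0.1142]
tcp_rot: [180.0, 0.0, 139.5]
wrist_force: [-1.9, 0.3, 6.8]
opening: 0.0146
grasp_force: 34.4
```

```bash
cat > t.py <<'E'
# log state: fit circle centre, print next rows.  args: cmdx cmdy (tool frame, mm, total from grasp) dtheta nrows
import sys,json,os
from h import *
cx,cy,dth,n=map(float,sys.argv[1:5]);n=int(n)
o=telemetry.get_obs();yaw=np.radians(139.46)
ex=np.array([np.cos(yaw),np.sin(yaw)]);ey=np.array([np.sin(yaw),-np.cos(yaw)])
p0=np.array([.51281456,-.01421654])*1e3
L=json.load(open('log.json')) if os.path.exists('log.json') else []
d=o['ee_pos'][:2]*1e3-p0;F=o['wrist_force'][:2]-np.array([-.6,-.1])
L.append([d@ex,d@ey,F@ex,F@ey]);json.dump(L,open('log.json','w'))
A=np.array(L)
def res(c):
    v=A[:,:2]-c;r=np.hypot(*v.T);Fr=(A[:,2:]*v).sum(1)/r
    return np.r_[(r-35+Fr/6)/.15,(c-np.array([-35,0]))/1.0]
s=least_squares(res,[-35,0]);c=s.x
v=A[-1,:2]-c;r=np.hypot(*v);Fr=A[-1,2:]@v/r;th=np.arctan2(v[1],v[0]);Ft=A[-1,2:]@np.array([-v[1],v[0]])/r
print('t',round(o['time'],2),'meas',d@ex,d@ey,'z',o['ee_pos'][2],'grip',o['opening'],'Fz',o['wrist_force'][2])
print('centre',c,'r',r,'Fr',Fr,'Ft',Ft,'th',th,'rms resid mm',np.sqrt(np.mean((res(c)[:-2]*.15)**2)))
# lag of commanded vs measured
cm=np.array([cx,cy]);thc=np.arctan2(*(cm-c)[::-1]);rc=np.hypot(*(cm-c));print('cmd th',thc,'cmd r',rc,'cmd-meas',cm-[d@ex,d@ey])
rows=[]
for i in range(1,n+1):
    a=thc+dth*i;w=min(i,5)/5;R=rc+(35-rc)*w
    q=c+R*np.array([np.cos(a),np.sin(a)]);rows.append([[round(q[0]-cx,1),round(q[1]-cy,1),0],[0,0,0],1])
print(json.dumps(rows));print('cmd after',cx+rows[-1][0][0],cy+rows[-1][0][1])
E
python3 t.py -2.8 13.6 0.08 20
```

```text
t 4.95 meas -2.547023319799348 13.429503408415243 z 0.11419723870556377 grip 0.01456031142329205 Fz 6.802976017840864
centre [-34.75097043   0.10173606] r 34.85288499182744 Fr 0.9190059169172259 Ft -0.9524813739314778 th 0.3923930654664841 rms resid mm 0.006052644646975137
cmd th 0.3997241036517189 cmd r 34.68526547534019 cmd-meas [-0.25297668  0.17049659]
[[[-1.1, 2.5, 0], [0, 0, 0], 1], [[-2.5, 5.0, 0], [0, 0, 0], 1], [[-4.0, 7.3, 0], [0, 0, 0], 1], [[-5.7, 9.5, 0], [0, 0, 0], 1], [[-7.6, 11.6, 0], [0, 0, 0], 1], [[-9.6, 13.5, 0], [0, 0, 0], 1], [[-11.9, 15.2, 0], [0, 0, 0], 1], [[-14.2, 16.7, 0], [0, 0, 0], 1], [[-16.7, 18.0, 0], [0, 0, 0], 1], [[-19.3, 19.1, 0], [0, 0, 0], 1], [[-21.9, 20.0, 0], [0, 0, 0], 1], [[-24.6, 20.7, 0], [0, 0, 0], 1], [[-27.4, 21.2, 0], [0, 0, 0], 1], [[-30.2, 21.5, 0], [0, 0, 0], 1], [[-33.0, 21.5, 0], [0, 0, 0], 1], [[-35.8, 21.3, 0], [0, 0, 0], 1], [[-38.5, 20.9, 0], [0, 0, 0], 1], [[-41.3, 20.2, 0], [0, 0, 0], 1], [[-43.9, 19.4, 0], [0, 0, 0], 1], [[-46.5, 18.3, 0], [0, 0, 0], 1]]
cmd after -49.3 31.9
```

>>> {"fn": "play_rows", "kwargs": {
  "increments": [
    [[-1.1,2.5,0],[0,0,0],1],
    [[-2.5,5.0,0],[0,0,0],1],
    [[-4.0,7.3,0],[0,0,0],1],
    [[-5.7,9.5,0],[0,0,0],1],
    [[-7.6,11.6,0],[0,0,0],1],
    [[-9.6,13.5,0],[0,0,0],1],
    [[-11.9,15.2,0],[0,0,0],1],
    [[-14.2,16.7,0],[0,0,0],1]
  ]
}}

```text
time: 5.75
ee_pos: [0.5451, -0.0019, 0.1142]
tcp_rot: [180.0, 0.0, 139.5]
wrist_force: [-2.3, 2.3, 7.0]
opening: 0.0145
grasp_force: 34.4
```

```bash
python3 t.py -17 30.3 0.08 10
```

```text
t 5.75 meas -16.52340278888482 30.286630327889274 z 0.1141570555224962 grip 0.014540137868778702 Fz 7.038711145798999
centre [-35.06927436   0.99022159] r 34.67317287631611 Fr 2.1771701498967864 Ft -2.057731634673667 th 1.006434539892037 rms resid mm 0.030072729874405155
cmd th 1.0183377780499157 cmd r 34.43198783655774 cmd-meas [-0.47659721  0.01336967]
[[[-2.3, 1.5, 0], [0, 0, 0], 1], [[-4.8, 2.7, 0], [0, 0, 0], 1], [[-7.4, 3.8, 0], [0, 0, 0], 1], [[-10.0, 4.6, 0], [0, 0, 0], 1], [[-12.8, 5.3, 0], [0, 0, 0], 1], [[-15.5, 5.6, 0], [0, 0, 0], 1], [[-18.3, 5.7, 0], [0, 0, 0], 1], [[-21.1, 5.6, 0], [0, 0, 0], 1], [[-23.9, 5.2, 0], [0, 0, 0], 1], [[-26.6, 4.6, 0], [0, 0, 0], 1]]
cmd after -43.6 34.9
```

>>> {"fn": "play_rows", "kwargs": {
  "increments": [
    [[-2.3,1.5,0],[0,0,0],1],
    [[-4.8,2.7,0],[0,0,0],1],
    [[-7.4,3.8,0],[0,0,0],1],
    [[-10.0,4.6,0],[0,0,0],1],
    [[-12.8,5.3,0],[0,0,0],1],
    [[-15.5,5.6,0],[0,0,0],1],
    [[-18.3,5.7,0],[0,0,0],1],
    [[-21.1,5.6,0],[0,0,0],1],
    [[-23.9,5.2,0],[0,0,0],1],
    [[-26.6,4.6,0],[0,0,0],1]
  ]
}}

```text
time: 6.75
ee_pos: [0.5684, -0.0157, 0.1142]
tcp_rot: [179.9, 0.0, 139.5]
wrist_force: [-1.2, 2.6, 7.1]
opening: 0.0149
grasp_force: 34.4
```

```bash
python3 t.py -43.6 34.9 0.09 12
```

```text
t 6.75 meas -43.218094169871854 34.977187786050564 z 0.11420197109985629 grip 0.014925840111547392 Fz 7.0682130959432525
centre [-35.13655028   1.08471188] r 34.84266457111481 Fr 1.1126535524497287 Ft -2.5093883503469763 th 1.8048719443121484 rms resid mm 0.017173937423533608
cmd th 1.8160429381729486 cmd r 34.85833747512783 cmd-meas [-0.38190583 -0.07718779]
[[[-3.0, -0.9, 0], [0, 0, 0], 1], [[-5.9, -2.0, 0], [0, 0, 0], 1], [[-8.8, -3.4, 0], [0, 0, 0], 1], [[-11.4, -5.1, 0], [0, 0, 0], 1], [[-14.0, -6.9, 0], [0, 0, 0], 1], [[-16.3, -9.1, 0], [0, 0, 0], 1], [[-18.4, -11.4, 0], [0, 0, 0], 1], [[-20.3, -13.9, 0], [0, 0, 0], 1], [[-22.0, -16.6, 0], [0, 0, 0], 1], [[-23.4, -19.4, 0], [0, 0, 0], 1], [[-24.6, -22.3, 0], [0, 0, 0], 1], [[-25.5, -25.3, 0], [0, 0, 0], 1]]
cmd after -69.1 9.599999999999998
```

>>> {"fn": "play_rows", "kwargs": {
  "increments": [
    [[-3.0,-0.9,0],[0,0,0],1],
    [[-5.9,-2.0,0],[0,0,0],1],
    [[-8.8,-3.4,0],[0,0,0],1],
    [[-11.4,-5.1,0],[0,0,0],1],
    [[-14.0,-6.9,0],[0,0,0],1],
    [[-16.3,-9.1,0],[0,0,0],1],
    [[-18.4,-11.4,0],[0,0,0],1],
    [[-20.3,-13.9,0],[0,0,0],1],
    [[-22.0,-16.6,0],[0,0,0],1],
    [[-23.4,-19.4,0],[0,0,0],1],
    [[-24.6,-22.3,0],[0,0,0],1],
    [[-25.5,-25.3,0],[0,0,0],1]
  ]
}}

```text
time: 7.95
ee_pos: [0.5717, -0.0515, 0.1142]
tcp_rot: [179.9, 0.0, 139.5]
wrist_force: [0.2, 2.6, 5.8]
opening: 0.0144
grasp_force: 34.3
```

```bash
python3 t.py -69.1 9.6 0.09 16
```

```text
t 7.95 meas -68.94869104628813 9.929088028551467 z 0.11421076058093699 grip 0.014385010243201152 Fz 5.762422129997272
centre [-35.07357343   1.05527462] r 35.01811186084324 Fr -0.4927074372881934 Ft -2.7944438017117967 th 2.885392684398141 rms resid mm 0.05264200939763765
cmd th 2.8955598981719044 cmd r 35.08290235019536 cmd-meas [-0.15130895 -0.32908803]
[[[-0.6, -3.1, 0], [0, 0, 0], 1], [[-0.9, -6.2, 0], [0, 0, 0], 1], [[-1.0, -9.4, 0], [0, 0, 0], 1], [[-0.8, -12.5, 0], [0, 0, 0], 1], [[-0.2, -15.6, 0], [0, 0, 0], 1], [[0.5, -18.7, 0], [0, 0, 0], 1], [[1.6, -21.7, 0], [0, 0, 0], 1], [[2.9, -24.5, 0], [0, 0, 0], 1], [[4.4, -27.3, 0], [0, 0, 0], 1], [[6.2, -29.8, 0], [0, 0, 0], 1], [[8.3, -32.2, 0], [0, 0, 0], 1], [[10.5, -34.5, 0], [0, 0, 0], 1], [[12.9, -36.5, 0], [0, 0, 0], 1], [[15.5, -38.3, 0], [0, 0, 0], 1], [[18.3, -39.8, 0], [0, 0, 0], 1], [[21.1, -41.1, 0], [0, 0, 0], 1]]
cmd after -47.99999999999999 -31.5
```

Very consistent.

>>> {"fn": "play_rows", "kwargs": {
  "increments": [
    [[-0.6,-3.1,0],[0,0,0],1],
    [[-0.9,-6.2,0],[0,0,0],1],
    [[-1.0,-9.4,0],[0,0,0],1],
    [[-0.8,-12.5,0],[0,0,0],1],
    [[-0.2,-15.6,0],[0,0,0],1],
    [[0.5,-18.7,0],[0,0,0],1],
    [[1.6,-21.7,0],[0,0,0],1],
    [[2.9,-24.5,0],[0,0,0],1],
    [[4.4,-27.3,0],[0,0,0],1],
    [[6.2,-29.8,0],[0,0,0],1],
    [[8.3,-32.2,0],[0,0,0],1],
    [[10.5,-34.5,0],[0,0,0],1],
    [[12.9,-36.5,0],[0,0,0],1],
    [[15.5,-38.3,0],[0,0,0],1],
    [[18.3,-39.8,0],[0,0,0],1],
    [[21.1,-41.1,0],[0,0,0],1]
  ]
}}

```text
time: 9.55
ee_pos: [0.5291, -0.0696, 0.1142]
tcp_rot: [179.9, 0.1, 139.4]
wrist_force: [3.2, -0.7, 5.0]
opening: 0.0146
grasp_force: 34.3
```

```bash
python3 t.py -48 -31.5 0.1 20
```

```text
t 9.55 meas -48.35919886442349 -31.51768921281878 z 0.11419271000431264 grip 0.014593916506142099 Fz 4.986269062031936
centre [-35.07900661   1.03261968] r 35.15517195235761 Fr -0.6433886319605756 Ft -3.7977240009743163 th -1.9581713837741337 rms resid mm 0.05573056515773353
cmd th -1.9488610111704774 cmd r 35.004619882196494 cmd-meas [0.35919886 0.01768921]
[[[3.3, -1.1, 0], [0, 0, 0], 1], [[6.7, -1.9, 0], [0, 0, 0], 1], [[10.2, -2.4, 0], [0, 0, 0], 1], [[13.7, -2.5, 0], [0, 0, 0], 1], [[17.2, -2.2, 0], [0, 0, 0], 1], [[20.6, -1.6, 0], [0, 0, 0], 1], [[24.0, -0.7, 0], [0, 0, 0], 1], [[27.3, 0.6, 0], [0, 0, 0], 1], [[30.4, 2.2, 0], [0, 0, 0], 1], [[33.3, 4.1, 0], [0, 0, 0], 1], [[36.1, 6.3, 0], [0, 0, 0], 1], [[38.6, 8.7, 0], [0, 0, 0], 1], [[40.8, 11.4, 0], [0, 0, 0], 1], [[42.8, 14.3, 0], [0, 0, 0], 1], [[44.5, 17.3, 0], [0, 0, 0], 1], [[45.8, 20.6, 0], [0, 0, 0], 1], [[46.8, 23.9, 0], [0, 0, 0], 1], [[47.5, 27.3, 0], [0, 0, 0], 1], [[47.9, 30.8, 0], [0, 0, 0], 1], [[47.9, 34.3, 0], [0, 0, 0], 1]]
cmd after -0.10000000000000142 2.799999999999997
```

>>> {"fn": "play_rows", "kwargs": {
  "increments": [
    [[3.3,-1.1,0],[0,0,0],1],
    [[6.7,-1.9,0],[0,0,0],1],
    [[10.2,-2.4,0],[0,0,0],1],
    [[13.7,-2.5,0],[0,0,0],1],
    [[17.2,-2.2,0],[0,0,0],1],
    [[20.6,-1.6,0],[0,0,0],1],
    [[24.0,-0.7,0],[0,0,0],1],
    [[27.3,0.6,0],[0,0,0],1],
    [[30.4,2.2,0],[0,0,0],1],
    [[33.3,4.1,0],[0,0,0],1],
    [[36.1,6.3,0],[0,0,0],1],
    [[38.6,8.7,0],[0,0,0],1],
    [[40.8,11.4,0],[0,0,0],1],
    [[42.8,14.3,0],[0,0,0],1],
    [[44.5,17.3,0],[0,0,0],1],
    [[45.8,20.6,0],[0,0,0],1],
    [[46.8,23.9,0],[0,0,0],1],
    [[47.5,27.3,0],[0,0,0],1],
    [[47.9,30.8,0],[0,0,0],1],
    [[47.9,34.3,0],[0,0,0],1]
  ]
}}

```text
time: 11.55
ee_pos: [0.5143, -0.0125, 0.1142]
tcp_rot: [-180.0, 0.1, 139.4]
wrist_force: [-2.0, -2.5, 8.5]
opening: 0.0148
grasp_force: 34.6
```

```bash
python3 t.py -0.1 2.8 0.1 20
python3 - <<'E'
from h import *
o,p,d=grab('top');np.savez('pics/t1.npz',p=p,d=d)
z=np.load('pics/top.npz')
a=[cv2.resize(q[80:205,275:430,::-1],None,fx=2.5,fy=4*2.5/4,interpolation=cv2.INTER_CUBIC) for q in (z['p'],p)]
cv2.imwrite('pics/cmp1.png',np.hstack(a))
E
```

```text
t 11.55 meas -0.01286792462043257 2.2337620775700815 z 0.11415315117095838 grip 0.014786830143072405 Fz 8.483874729180947
centre [-35.08169083   1.03324123] r 35.08936577045831 Fr -0.5712344711201113 Ft -2.7416290323767845 th 0.03421991690080478 rms resid mm 0.050893000553111634
cmd th 0.050462365256163544 cmd r 35.02627770367363 cmd-meas [-0.08713208  0.56623792]
[[[-0.4, 3.5, 0], [0, 0, 0], 1], [[-1.1, 6.9, 0], [0, 0, 0], 1], [[-2.1, 10.3, 0], [0, 0, 0], 1], [[-3.5, 13.5, 0], [0, 0, 0], 1], [[-5.2, 16.5, 0], [0, 0, 0], 1], [[-7.1, 19.4, 0], [0, 0, 0], 1], [[-9.4, 22.1, 0], [0, 0, 0], 1], [[-11.9, 24.5, 0], [0, 0, 0], 1], [[-14.6, 26.7, 0], [0, 0, 0], 1], [[-17.6, 28.6, 0], [0, 0, 0], 1], [[-20.7, 30.2, 0], [0, 0, 0], 1], [[-24.0, 31.5, 0], [0, 0, 0], 1], [[-27.3, 32.4, 0], [0, 0, 0], 1], [[-30.8, 33.0, 0], [0, 0, 0], 1], [[-34.3, 33.2, 0], [0, 0, 0], 1], [[-37.8, 33.1, 0], [0, 0, 0], 1], [[-41.2, 32.7, 0], [0, 0, 0], 1], [[-44.6, 31.9, 0], [0, 0, 0], 1], [[-48.0, 30.7, 0], [0, 0, 0], 1], [[-51.1, 29.3, 0], [0, 0, 0], 1]]
cmd after -51.2 32.1
```

View pics/cmp1.png

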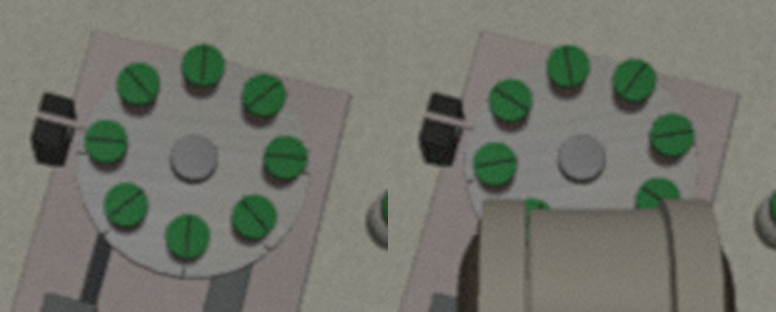

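The comparison shows the carousel advanced about 15° anticlockwise, with the reader's pointer at left (about (40,117)-(85,128) in the crop). I'll measure the jar angle against the pointer.

>>> {"fn": "play_rows", "kwargs": {
  "increments": [
    [[-0.4,3.5,0],[0,0,0],1],
    [[-1.1,6.9,0],[0,0,0],1],
    [[-2.1,10.3,0],[0,0,0],1],
    [[-3.5,13.5,0],[0,0,0],1],
    [[-5.2,16.5,0],[0,0,0],1],
    [[-7.1,19.4,0],[0,0,0],1],
    [[-9.4,22.1,0],[0,0,0],1],
    [[-11.9,24.5,0],[0,0,0],1],
    [[-14.6,26.7,0],[0,0,0],1],
    [[-17.6,28.6,0],[0,0,0],1],
    [[-20.7,30.2,0],[0,0,0],1],
    [[-24.0,31.5,0],[0,0,0],1],
    [[-27.3,32.4,0],[0,0,0],1],
    [[-30.8,33.0,0],[0,0,0],1],
    [[-34.3,33.2,0],[0,0,0],1],
    [[-37.8,33.1,0],[0,0,0],1],
    [[-41.2,32.7,0],[0,0,0],1],
    [[-44.6,31.9,0],[0,0,0],1],
    [[-48.0,30.7,0],[0,0,0],1],
    [[-51.1,29.3,0],[0,0,0],1]
  ]
}}

```text
time: 13.6
ee_pos: [0.5723, -0.0229, 0.1142]
tcp_rot: [179.9, 0.0, 139.5]
wrist_force: [-1.0, 3.1, 7.8]
opening: 0.0143
grasp_force: 34.6
```

```bash
python3 t.py -51.2 32.1 0.1 20
cat > m.py <<'E'
from h import *
def measure(p,d,n='top'):
    hsv=cv2.cvtColor(p,cv2.COLOR_RGB2HSV);m=((hsv[...,0]>45)&(hsv[...,0]<80)&(hsv[...,1]>120)&(hsv[...,2]>40)).astype(np.uint8)
    m[:, 410:]=0;m=cv2.morphologyEx(m,cv2.MORPH_CLOSE,np.ones((5,5)))
    C=[]
    for c in cv2.findContours(m,0,1)[0]:
        if cv2.contourArea(c)>200*.6 :
            (a,b),r=cv2.minEnclosingCircle(c);M=cv2.moments(c);u,v=M['m10']/M['m00'],M['m01']/M['m00']
            if cv2.contourArea(c)/(np.pi*r*r)>.78:C.append([u,v])
    C=np.array(C);P=onplane(n,C[:,0],C[:,1],.092)[:,:2]
    return P
def pointer(p,d,n='top'):
    vv,uu=np.mgrid[100:160,280:316];W=world(n,uu,vv,d[100:160,280:316]);c=p[100:160,280:316].astype(int)
    return W,c
E
python3 - <<'E'
from m import *
np.set_printoptions(precision=2,suppress=True)
z=np.load('pics/top.npz')
P=measure(z['p'],z['d'])
q,e=fitc(P,.08);c=q[:2];print(len(P),q,e);a=np.degrees(np.arctan2(*(P-c).T[::-1]));print(np.sort(a))
W,k=pointer(z['p'],z['d'])
b=k.sum(2)
print(b[20:36,0:30])
E
```

```text
t 13.6 meas -50.85712435193784 32.10292564926588 z 0.11416548465593895 grip 0.014339888845906892 Fz 7.765986993268071
centre [-35.07913043   1.02859745] r 34.85052317074611 Fr 0.8245352325008252 Ft -3.12958185520013 th 2.0406247931725394 rms resid mm 0.04777094130054862
cmd th 2.0493965862067594 cmd r 35.004492456765014 cmd-meas [-0.34287565 -0.00292565]
[[[-3.0, -1.8, 0], [0, 0, 0], 1], [[-5.9, -3.8, 0], [0, 0, 0], 1], [[-8.5, -6.2, 0], [0, 0, 0], 1], [[-10.8, -8.7, 0], [0, 0, 0], 1], [[-12.9, -11.5, 0], [0, 0, 0], 1], [[-14.7, -14.5, 0], [0, 0, 0], 1], [[-16.2, -17.7, 0], [0, 0, 0], 1], [[-17.4, -21.0, 0], [0, 0, 0], 1], [[-18.2, -24.4, 0], [0, 0, 0], 1], [[-18.7, -27.8, 0], [0, 0, 0], 1], [[-18.9, -31.3, 0], [0, 0, 0], 1], [[-18.7, -34.8, 0], [0, 0, 0], 1], [[-18.1, -38.3, 0], [0, 0, 0], 1], [[-17.2, -41.7, 0], [0, 0, 0], 1], [[-16.0, -45.0, 0], [0, 0, 0], 1], [[-14.5, -48.1, 0], [0, 0, 0], 1], [[-12.6, -51.1, 0], [0, 0, 0], 1], [[-10.5, -53.8, 0], [0, 0, 0], 1], [[-8.1, -56.4, 0], [0, 0, 0], 1], [[-5.4, -58.7, 0], [0, 0, 0], 1]]
cmd after -56.6 -26.6
8 [ 0.74 -0.04  0.05] 0.00026
[... 1381 characters left out ...]
119 111 104 105 105 107
  108 128 148 178 233 255 294 335 342 342 345 351]
 [399 398 393 394 396 400 401 373 246 125 113 114 118 116 124 115 111 116
   92 106  81 116 189 187 203 276 295 304 309 319]
 [396 396 401 402 392 387 398 324 207 113 115 108 116 102 113 108 126 109
  120 104  77 118 187 163 199 314 335 346 327 276]
 [403 392 383 390 380 393 383 279 159 106 128 118 115 126 113 116 115 108
  128  97  89 110 155 165 223 337 360 352 334 264]
 [386 392 386 387 385 394 380 246 120 109 115 102 124 124 126 109 130 108
   99  97  91 121 132 163 269 364 373 373 328 227]
 [384 384 377 382 388 406 361 229 117 113 119 121 111 108 109 127 117 126
  117  86  97 108 114 169 314 380 371 370 308 205]]
```

Run:
```python
from m import *
z=np.load('pics/top.npz');p,d=z['p'],z['d'];b=p.astype(float).sum(2)
P=measure(p,d);q,e=fitc(P,.08);c=q[:2];print('lid centre',c)
us=np.arange(292,302);vs=[]
for u in us:
    col=b[118:135,u]-115;col=np.clip(col,0,None);r=np.arange(118,135);k=np.argmax(col);s=slice(max(k-3,0),k+4);vs.append((col[s]*r[s]).sum()/col[s].sum())
vs=np.array(vs);print(vs.round(2));print('depth z',world('top',us,vs.round(),d[vs.round().astype(int),us])[:,2])
for zz in (.075,.078):
    Q=onplane('top',us,vs,zz)[:,:2];vx,vy,x0,y0=cv2.fitLine(Q.astype(np.float32),cv2.DIST_HUBER,0,.0001,.0001).ravel()
    print('dir',np.degrees(np.arctan2(vy,vx)),'angle of mean pt from centre',np.degrees(np.arctan2(*(Q.mean(0)-c)[::-1])),Q[0],Q[-1],'far pt', [np.degrees(np.arctan2(*(t-c)[::-1])) for t in (Q[0],Q[-1])])
# plate orientation: light pinkish plate corners
from itertools import product
co=np.array([(313,93),(415,117),(381,265),(272,236)],float);K=onplane('top',co[:,0],co[:,1],.018)[:,:2]
for i,j in((3,0),(2,1)): print('xdir',np.degrees(np.arctan2(*(K[j]-K[i])[::-1])))
for i,j in((1,0),(2,3)): print('ydir',np.degrees(np.arctan2(*(K[j]-K[i])[::-1])))
```

```text
lid centre [ 0.74262362 -0.03957374]
[125.9  126.06 126.29 126.57 126.84 127.11 127.31 127.55 127.83 128.14]
depth z [0.07642035 0.07925088 0.0761507  0.07725289 0.07599779 0.07574363
 0.07913686 0.07821703 0.07972351 0.08056485]
dir 73.76231 angle of mean pt from centre 72.60794178929342 [0.78484895 0.09645422] [0.77892271 0.0760082 ] far pt [np.float64(72.75478937537619), np.float64(72.56483839777219)]
dir 73.76154 angle of mean pt from centre 73.05761196644782 [0.78369625 0.0962175 ] [0.77778898 0.07583691] far pt [np.float64(73.17106232301258), np.float64(73.05414102256746)]
xdir -16.016466989310654
xdir -15.605689544983933
ydir 74.25855510779404
ydir 73.90703166561872
```

>>> {"fn": "play_rows", "kwargs": {
  "increments": [
    [[-3.0,-1.8,0],[0,0,0],1],
    [[-5.9,-3.8,0],[0,0,0],1],
    [[-8.5,-6.2,0],[0,0,0],1],
    [[-10.8,-8.7,0],[0,0,0],1],
    [[-12.9,-11.5,0],[0,0,0],1],
    [[-14.7,-14.5,0],[0,0,0],1],
    [[-16.2,-17.7,0],[0,0,0],1],
    [[-17.4,-21.0,0],[0,0,0],1],
    [[-18.2,-24.4,0],[0,0,0],1],
    [[-18.7,-27.8,0],[0,0,0],1],
    [[-18.9,-31.3,0],[0,0,0],1],
    [[-18.7,-34.8,0],[0,0,0],1],
    [[-18.1,-38.3,0],[0,0,0],1],
    [[-17.2,-41.7,0],[0,0,0],1],
    [[-16.0,-45.0,0],[0,0,0],1],
    [[-14.5,-48.1,0],[0,0,0],1],
    [[-12.6,-51.1,0],[0,0,0],1],
    [[-10.5,-53.8,0],[0,0,0],1],
    [[-8.1,-56.4,0],[0,0,0],1],
    [[-5.4,-58.7,0],[0,0,0],1]
  ]
}}

```text
time: 15.6
ee_pos: [0.5388, -0.0714, 0.1142]
tcp_rot: [179.9, 0.1, 139.5]
wrist_force: [2.5, 0.3, 4.7]
opening: 0.0151
grasp_force: 34.4
```

```bash
python3 t.py -56.6 -26.6 0.1 20
```

```text
t 15.6 meas -56.89272628884868 -26.538702158302982 z 0.11423295104528737 grip 0.015064897884726156 Fz 4.6847216984709945
centre [-35.08800911   1.01727579] r 35.139402549275985 Fr -0.5068932478767559 Ft -3.053618515083739 th -2.240202508413984 rms resid mm 0.050334561044023465
cmd th -2.2325585111464963 cmd r 35.00685181071171 cmd-meas [ 0.29272629 -0.06129784]
[[[2.9, -2.0, 0], [0, 0, 0], 1], [[5.9, -3.7, 0], [0, 0, 0], 1], [[9.1, -5.1, 0], [0, 0, 0], 1], [[12.5, -6.2, 0], [0, 0, 0], 1], [[15.9, -6.9, 0], [0, 0, 0], 1], [[19.4, -7.3, 0], [0, 0, 0], 1], [[22.8, -7.4, 0], [0, 0, 0], 1], [[26.3, -7.0, 0], [0, 0, 0], 1], [[29.8, -6.4, 0], [0, 0, 0], 1], [[33.1, -5.4, 0], [0, 0, 0], 1], [[36.4, -4.1, 0], [0, 0, 0], 1], [[39.5, -2.4, 0], [0, 0, 0], 1], [[42.4, -0.5, 0], [0, 0, 0], 1], [[45.1, 1.7, 0], [0, 0, 0], 1], [[47.5, 4.2, 0], [0, 0, 0], 1], [[49.7, 6.9, 0], [0, 0, 0], 1], [[51.7, 9.8, 0], [0, 0, 0], 1], [[53.3, 12.9, 0], [0, 0, 0], 1], [[54.6, 16.2, 0], [0, 0, 0], 1], [[55.6, 19.6, 0], [0, 0, 0], 1]]
cmd after -1.0 -7.0
```

>>> {"fn": "play_rows", "kwargs": {
  "increments": [
    [[2.9,-2.0,0],[0,0,0],1],
    [[5.9,-3.7,0],[0,0,0],1],
    [[9.1,-5.1,0],[0,0,0],1],
    [[12.5,-6.2,0],[0,0,0],1],
    [[15.9,-6.9,0],[0,0,0],1],
    [[19.4,-7.3,0],[0,0,0],1],
    [[22.8,-7.4,0],[0,0,0],1],
    [[26.3,-7.0,0],[0,0,0],1],
    [[29.8,-6.4,0],[0,0,0],1],
    [[33.1,-5.4,0],[0,0,0],1],
    [[36.4,-4.1,0],[0,0,0],1],
    [[39.5,-2.4,0],[0,0,0],1],
    [[42.4,-0.5,0],[0,0,0],1],
    [[45.1,1.7,0],[0,0,0],1],
    [[47.5,4.2,0],[0,0,0],1],
    [[49.7,6.9,0],[0,0,0],1],
    [[51.7,9.8,0],[0,0,0],1],
    [[53.3,12.9,0],[0,0,0],1],
    [[54.6,16.2,0],[0,0,0],1],
    [[55.6,19.6,0],[0,0,0],1]
  ]
}}

```text
time: 17.6
ee_pos: [0.5087, -0.0206, 0.1142]
tcp_rot: [-180.0, 0.1, 139.4]
wrist_force: [-1.9, -2.4, 8.6]
opening: 0.0151
grasp_force: 34.6
```

```bash
python3 t.py -1.0 -7.0 0.1 17
```

```text
t 17.6 meas -1.0363373572152341 -7.572831295880624 z 0.11415223393258081 grip 0.015133255712534599 Fz 8.550995972899008
centre [-35.05798076   1.00457567] r 35.086238472023304 Fr 0.15177089058210447 Ft -2.645714354779239 th -0.24696937337067268 rms resid mm 0.06410522991516811
cmd th -0.23083839928155292 cmd r 34.98598698249994 cmd-meas [0.03633736 0.5728313 ]
[[[0.6, 3.4, 0], [0, 0, 0], 1], [[0.9, 6.9, 0], [0, 0, 0], 1], [[0.9, 10.4, 0], [0, 0, 0], 1], [[0.4, 13.9, 0], [0, 0, 0], 1], [[-0.3, 17.3, 0], [0, 0, 0], 1], [[-1.4, 20.6, 0], [0, 0, 0], 1], [[-2.8, 23.8, 0], [0, 0, 0], 1], [[-4.6, 26.9, 0], [0, 0, 0], 1], [[-6.6, 29.7, 0], [0, 0, 0], 1], [[-8.9, 32.3, 0], [0, 0, 0], 1], [[-11.5, 34.7, 0], [0, 0, 0], 1], [[-14.2, 36.9, 0], [0, 0, 0], 1], [[-17.2, 38.7, 0], [0, 0, 0], 1], [[-20.4, 40.2, 0], [0, 0, 0], 1], [[-23.7, 41.4, 0], [0, 0, 0], 1], [[-27.0, 42.3, 0], [0, 0, 0], 1], [[-30.5, 42.8, 0], [0, 0, 0], 1]]
cmd after -31.5 35.8
```

>>> {"fn": "play_rows", "kwargs": {
  "increments": [
    [[0.6,3.4,0],[0,0,0],1],
    [[0.9,6.9,0],[0,0,0],1],
    [[0.9,10.4,0],[0,0,0],1],
    [[0.4,13.9,0],[0,0,0],1],
    [[-0.3,17.3,0],[0,0,0],1],
    [[-1.4,20.6,0],[0,0,0],1],
    [[-2.8,23.8,0],[0,0,0],1],
    [[-4.6,26.9,0],[0,0,0],1],
    [[-6.6,29.7,0],[0,0,0],1],
    [[-8.9,32.3,0],[0,0,0],1],
    [[-11.5,34.7,0],[0,0,0],1],
    [[-14.2,36.9,0],[0,0,0],1],
    [[-17.2,38.7,0],[0,0,0],1],
    [[-20.4,40.2,0],[0,0,0],1],
    [[-23.7,41.4,0],[0,0,0],1],
    [[-27.0,42.3,0],[0,0,0],1],
    [[-30.5,42.8,0],[0,0,0],1]
  ]
}}

```text
time: 19.3
ee_pos: [0.5596, -0.0073, 0.1142]
tcp_rot: [180.0, 0.0, 139.5]
wrist_force: [-2.6, 1.6, 7.8]
opening: 0.0147
grasp_force: 34.7
```

```bash
python3 t.py -31.5 35.8 0.08 10
python3 - <<'E'
from m import *
np.set_printoptions(precision=2,suppress=True)
ps=[];
for i in range(6): o,p,d=grab('top');ps.append(p.astype(float))
p=np.mean(ps,0).astype(np.uint8);np.savez('pics/t2.npz',p=p,d=d)
c=np.array([ 0.74262362,-0.03957374]);P=measure(p,d);a=np.degrees(np.arctan2(*(P-c).T[::-1]));print(a,np.hypot(*(P-c).T)*1e3)
o,w,d=grab('wrist')
A=cv2.resize(p[90:180,275:425,::-1],None,fx=5,fy=5,interpolation=cv2.INTER_CUBIC);cv2.imwrite('pics/t2.png',A)
E
```

```text
t 19.3 meas -31.036568675787237 35.66229265091311 z 0.11417623811468056 grip 0.014710388691083556 Fz 7.803054076953316
centre [-35.05796687   0.99179591] r 34.9029366630254 Fr 0.2582252934468153 Ft -2.6390305619058743 th 1.4553232634058066 rms resid mm 0.06415833669182462
cmd th 1.4689337734224037 cmd r 34.98957273572906 cmd-meas [-0.46343132  0.13770735]
[[[-2.8, 0.2, 0], [0, 0, 0], 1], [[-5.6, 0.1, 0], [0, 0, 0], 1], [[-8.4, -0.1, 0], [0, 0, 0], 1], [[-11.1, -0.6, 0], [0, 0, 0], 1], [[-13.8, -1.4, 0], [0, 0, 0], 1], [[-16.5, -2.3, 0], [0, 0, 0], 1], [[-19.0, -3.4, 0], [0, 0, 0], 1], [[-21.5, -4.8, 0], [0, 0, 0], 1], [[-23.8, -6.3, 0], [0, 0, 0], 1], [[-26.1, -8.0, 0], [0, 0, 0], 1]]
cmd after -57.6 27.799999999999997
[ 26.64 -18.31] [79.77 80.21]
```

View pics/t2.png

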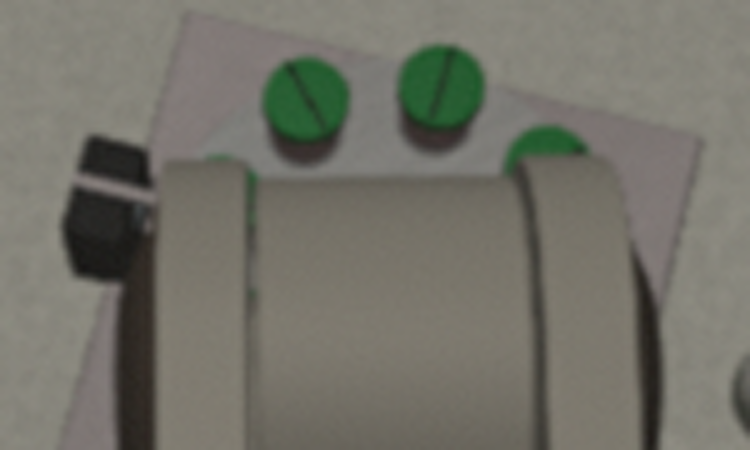

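The top view now shows two clear lids, at crop (306,99) and (441,87). The pointer jar is hidden by the arm, about 1.5-2.5° short. I'll advance 0.8 rad, let go, and measure with the wrist camera.

>>> {"fn": "play_rows", "kwargs": {
  "increments": [
    [[-2.8,0.2,0],[0,0,0],1],
    [[-5.6,0.1,0],[0,0,0],1],
    [[-8.4,-0.1,0],[0,0,0],1],
    [[-11.1,-0.6,0],[0,0,0],1],
    [[-13.8,-1.4,0],[0,0,0],1],
    [[-16.5,-2.3,0],[0,0,0],1],
    [[-19.0,-3.4,0],[0,0,0],1],
    [[-21.5,-4.8,0],[0,0,0],1],
    [[-23.8,-6.3,0],[0,0,0],1],
    [[-26.1,-8.0,0],[0,0,0],1],
    [[-26.1,-8.0,0],[0,0,0],1],
    [[-26.1,-8.0,0],[0,0,0],1]
  ]
}}

```text
time: 20.85
ee_pos: [0.5745, -0.0305, 0.1142]
tcp_rot: [179.9, 0.1, 139.5]
wrist_force: [0.8, 2.2, 6.5]
opening: 0.0148
grasp_force: 34.5
```

```bash
python3 t.py -57.6 27.8 0.05 2
python3 - <<'E'
from h import *
o,p,d=grab('wrist');np.savez('pics/w3.npz',p=p,d=d,pos=o['ee_pos'],rot=o['tcp_rot']);cv2.imwrite('pics/w3.png',p[...,::-1])
E
```

```text
t 20.85 meas -57.4979930946049 27.692563082096058 z 0.11417754537554474 grip 0.014762358152291787 Fz 6.51275936447378
centre [-35.08001101   1.01601953] r 34.845428631943854 Fr 1.7874735629769536 Ft -2.0009773577360472 th 2.2696689839306097 rms resid mm 0.07701002636547566
cmd th 2.269925408271834 cmd r 34.99330670054007 cmd-meas [-0.10200691  0.10743692]
[[[-1.3, -1.2, 0], [0, 0, 0], 1], [[-2.6, -2.4, 0], [0, 0, 0], 1]]
cmd after -60.2 25.400000000000002
```

>>> {"fn": "play_rows", "kwargs": {
  "increments": [
    [[0,0,0],[0,0,0],0.75],
    [[0,0,0],[0,0,0],0.6],
    [[0,0,0],[0,0,0],0.5],
    [[0,0,0],[0,0,0],0.5],
    [[0,0,-25],[0,0,0],0.5],
    [[0,0,-60],[0,0,0],0.5],
    [[-3,5,-86],[0,0,8],0.5],
    [[-10,15,-86],[0,0,16],0.5],
    [[-16,26,-86],[0,0,25],0.5],
    [[-22,36,-86],[0,0,33],0.5],
    [[-29,47,-86],[0,0,42],0.5],
    [[-35,57,-86],[0,0,50],0.5],
    [[-42,68,-86],[0,0,59],0.5],
    [[-48,78,-86],[0,0,67],0.5],
    [[-54,88,-86],[0,0,76],0.5],
    [[-60,98,-86],[0,0,84],0.5],
    [[-67,108,-86],[0,0,93],0.5],
    [[-67,108,-86],[0,0,101],0.5],
    [[-67,108,-86],[0,0,109],0.5],
    [[-67,108,-86],[0,0,109],0.5]
  ]
}}

```text
time: 22.9
ee_pos: [0.6953, 0.008, 0.1988]
tcp_rot: [-180.0, 0.0, 30.3]
wrist_force: [0.3, -0.9, -0.1]
opening: 0.0427
grasp_force: 0.0
```

Run:
```python
from h import *
import time
o,p,d=grab('wrist')
o,p,d=grab('wrist');ps=[p.astype(float)]
for i in range(3): ps.append(grab('wrist')[1].astype(float))
p=np.mean(ps,0).astype(np.uint8)
o2=telemetry.get_obs();print(o['time'],o['ee_pos'],o['tcp_rot'],o2['ee_pos'],o2['q'])
np.savez('pics/w4.npz',p=p,d=d,pos=o2['ee_pos'],rot=o2['tcp_rot']);cv2.imwrite('pics/w4.png',p[...,::-1])
```

```text
22.95 [0.69526593 0.00798485 0.19895289] [-1.79987523e+02  2.78567257e-02  3.06319083e+01] [0.69524861 0.00796242 0.19931702] [6.55948861e-01 2.53662862e+01 2.91236302e+01 9.37569667e+01
 5.47570057e-04 1.50055090e+02]
```

View pics/w4.png

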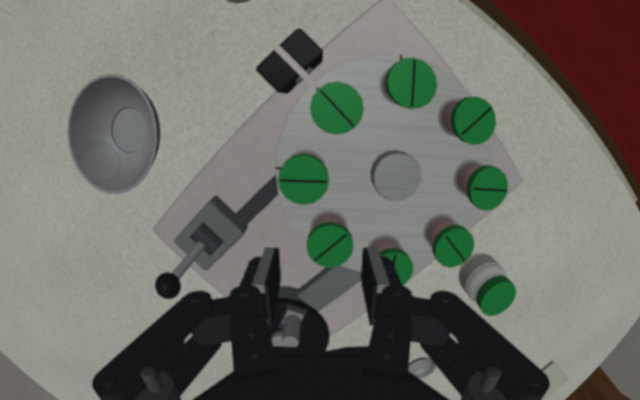

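The wrist view shows all the lids. The one near the pointer is at (336,108), the white pointer runs from about (275,42) to (315,80), and the carousel hub is at (396,176). I'll compute angles from it.

```bash
cat > a.py <<'E'
from h import *
import sys
np.set_printoptions(precision=2,suppress=True)
z=np.load('pics/%s.npz'%sys.argv[1]);p,d,pos,rot=z['p'],z['d'],z['pos'],z['rot'];W=lambda u,v,h:wplane(pos,rot,np.asarray(u,float),np.asarray(v,float),h)[...,:2]
hsv=cv2.cvtColor(p,cv2.COLOR_RGB2HSV);m=((hsv[...,0]>45)&(hsv[...,0]<80)&(hsv[...,1]>110)&(hsv[...,2]>35)).astype(np.uint8)
m=cv2.morphologyEx(m,cv2.MORPH_CLOSE,np.ones((5,5)));C=[];D=[]
g=cv2.cvtColor(p,cv2.COLOR_RGB2GRAY).astype(float)
for c in cv2.findContours(m,0,1)[0]:
    if cv2.contourArea(c)<600: continue
    E=W(c[:,0,0],c[:,0,1],.092);q,e=fitc(E)
    if e<.0012 and abs(q[2]-.02)<.0025 and np.hypot(q[0]-.745,q[1]+.04)<.1:
        # black line direction inside the lid
        mm=np.zeros_like(m);cv2.drawContours(mm,[c],-1,1,-1);mm=cv2.erode(mm,np.ones((9,9)))
        v,u=np.nonzero(mm);gg=g[v,u];k=gg<np.percentile(gg,60)*.72
        Q=W(u[k],v[k],.092);vx,vy=cv2.fitLine(Q.astype(np.float32),cv2.DIST_HUBER,0,.001,.001).ravel()[:2]
        C.append(q[:2]);D.append(np.degrees(np.arctan2(vy,vx))%45)
C=np.array(C);q,e=fitc(C,.08);c=q[:2];a=np.degrees(np.arctan2(*(C-c).T[::-1]))
print('lids',len(C),'centre',c*1e3,'rms',e*1e3,'ang%45',a%45,'mean',np.mean(a%45),'lines%45',np.array(D),np.mean(D))
x0,y0,x1,y1=map(int,sys.argv[2:6])
L=[];
dr=np.array([x1-x0,y1-y0],float);n=np.hypot(*dr);dr/=n;no=np.array([-dr[1],dr[0]])
for s in np.arange(0,n,1.):
    t=np.arange(-6,6.01,.25);X=np.array([x0,y0])+dr*s+t[:,None]*no
    val=cv2.remap(g.astype(np.float32),X[:,:1].astype(np.float32),X[:,1:].astype(np.float32),1).ravel();val=np.clip(val-val.min()-.4*np.ptp(val),0,None)
    L.append(np.array([x0,y0])+dr*s+no*(val*t).sum()/val.sum())
L=np.array(L);print(L[::8])
for h in (.075,.078):
    Q=W(L[:,0],L[:,1],h);f=cv2.fitLine(Q.astype(np.float32),cv2.DIST_HUBER,0,.0002,.0001).ravel()
    an=np.degrees(np.arctan2(*(Q-c).T[::-1]));print(h,'dir',np.degrees(np.arctan2(f[1],f[0])),'ang',an.mean(),an[0],an[-1],'rad',np.hypot(*(Q-c).T)[[0,-1]])
v,u=L.round().astype(int).T[::-1];print('depth z',np.median(wpts(pos,rot,u,v,d[v,u])[:,2]))
E
python3 a.py w4 280 47 308 73
```

```text
lids 7 centre [742.52 -39.7 ] rms 1.068082548615561 ang%45 [28.8  28.37 28.95 28.15 28.78 28.15 28.44] mean 28.51935034174452 lines%45 [28.4  28.71 28.08 28.36 28.7  28.27 28.44] 28.42377
[[278.2   48.94]
 [283.93  54.52]
 [289.64  60.13]
 [295.38  65.71]
 [301.16  71.24]]
0.075 dir 74.4807 ang 73.4253857746981 73.53080114760272 73.25172058167308 rad [0.14 0.11]
0.078 dir 74.47668 ang 73.44885282038025 73.55080892195348 73.27981978273915 rad [0.14 0.11]
depth z 0.07882105128526057
```

```bash
cat > e.py <<'E'
from h import *
def edge(g,A,B,hw=6):
    A=np.array(A,float);B=np.array(B,float);n=np.hypot(*(B-A));dr=(B-A)/n;no=np.array([-dr[1],dr[0]]);out=[]
    for s in np.arange(n*.05,n*.95,2.):
        t=np.arange(-hw,hw+.01,.5);X=A+dr*s+t[:,None]*no
        v=cv2.remap(g,X[:,:1].astype(np.float32),X[:,1:].astype(np.float32),1).ravel();dv=np.abs(np.gradient(cv2.GaussianBlur(v[:,None],(1,5),1).ravel()));k=dv>.5*dv.max()
        out.append(A+dr*s+no*(dv[k]*t[k]).sum()/dv[k].sum())
    return np.array(out)
for n,A,B in [('w4',(165,218),(255,122)),('w4',(320,62),(378,10)),('w1',(255,184),(430,102)),('w1',(252,195),(285,250)),('w1',(442,110),(475,225)),('w2',(212,193),(405,99)),('w2',(416,108),(462,240)),('top',(273,232),(311,97)),('top',(384,262),(413,122)),('top',(316,94),(412,116)),('top',(276,237),(378,264))]:
    z=np.load('pics/%s.npz'%n);lab=cv2.cvtColor(z['p'],cv2.COLOR_RGB2LAB)[...,1].astype(np.float32);lab=cv2.GaussianBlur(lab,(5,5),1)
    E=edge(lab,A,B)
    Q=(onplane('top',E[:,0],E[:,1],.018) if n=='top' else wplane(z['pos'],z['rot'],E[:,0],E[:,1],.018))[:,:2]
    f=cv2.fitLine(Q.astype(np.float32),cv2.DIST_HUBER,0,.0005,.0001).ravel();r=(Q-f[2:])@np.array([-f[1],f[0]])
    print(n,A,B,'ydir',round(float(np.degrees(np.arctan2(f[1],f[0])))%90,2),'len',round(float(np.linalg.norm(Q[-1]-Q[0])),3),'rms mm',round(float(np.std(r))*1e3,2))
E
python3 e.py; python3 a.py w4 277 46 310 76 | head -1
python3 - <<'E'
from h import *
E
```

```text
w4 (165, 218) (255, 122) ydir 71.2 len 0.139 rms mm 2.08
w4 (320, 62) (378, 10) ydir 76.69 len 0.072 rms mm 1.8
w1 (255, 184) (430, 102) ydir 73.85 len 0.205 rms mm 0.22
w1 (252, 195) (285, 250) ydir 73.94 len 0.073 rms mm 0.76
w1 (442, 110) (475, 225) ydir 73.79 len 0.145 rms mm 0.23
w2 (212, 193) (405, 99) ydir 73.83 len 0.211 rms mm 0.23
w2 (416, 108) (462, 240) ydir 73.85 len 0.153 rms mm 0.19
top (273, 232) (311, 97) ydir 73.63 len 0.308 rms mm 3.39
top (384, 262) (413, 122) ydir 73.8 len 0.308 rms mm 0.47
top (316, 94) (412, 116) ydir 73.59 len 0.214 rms mm 6.53
top (276, 237) (378, 264) ydir 73.76 len 0.214 rms mm 1.4
lids 7 centre [742.52 -39.7 ] rms 1.068082548615561 ang%45 [28.8  28.37 28.95 28.15 28.78 28.15 28.44] mean 28.51935034174452 lines%45 [28.4  28.71 28.08 28.36 28.7  28.27 28.44] 28.42377
```

Measured against the stage's y direction (73.83°), the jar is at 73.5-73.6°, so it is in line within about 0.3° (0.4 mm at the lid). Now for the lever: straddle the ball with the fingers along stage x.

>>> {"fn": "play_rows", "kwargs": {
  "increments": [
    [[-14,-25,0],[0,0,-8],0.5],
    [[-28,-50,0],[0,0,-16],0.5],
    [[-42,-75,0],[0,0,-24],0.5],
    [[-55,-100,0],[0,0,-32],0.5],
    [[-68,-125,0],[0,0,-40],0.5],
    [[-78.5,-144.5,0],[0,0,-43.2],0.5],
    [[-78.5,-144.5,0],[0,0,-43.2],0.5],
    [[-78.5,-144.5,0],[0,0,-43.2],0.5],
    [[-78.5,-144.5,0],[0,0,-43.2],0.5]
  ]
}}

```text
time: 24.05
ee_pos: [0.555, 0.0924, 0.1993]
tcp_rot: [180.0, -0.0, 73.6]
wrist_force: [0.5, 0.3, 0.2]
opening: 0.0425
grasp_force: 0.0
```

Run:
```python
from h import *
np.set_printoptions(precision=4,suppress=True)
o,p,d=grab('wrist');pos,rot=o['ee_pos'],o['tcp_rot'];print(o['time'],pos,rot);cv2.imwrite('pics/w5.png',p[...,::-1])
vv,uu=np.mgrid[0:400,0:640];W=wpts(pos,rot,uu,vv,d)
B=(d>0)&(np.hypot(W[...,0]-.5545,W[...,1]-.093)<.03)&(W[...,2]>.09)&(W[...,2]<.13);Q=W[B]
s=least_squares(lambda q:np.linalg.norm(Q-q,axis=1)-.013,Q.mean(0)-[0,0,.008],loss='soft_l1',f_scale=.001);print('ball',len(Q),s.x)
R=Ro.from_euler('xyz',rot,degrees=True).as_matrix();print('in tool mm',R.T@(s.x-pos)*1e3)
```

```text
24.05 [0.555  0.0924 0.1993] [179.9784  -0.0005  73.6216]
ball 901 [0.5544 0.0923 0.1023]
in tool mm [-0.2442 -0.5268 97.0298]
```

>>> {"fn": "play_rows", "kwargs": {
  "increments": [
    [[0,-0.5,30],[0,0,0],0.5],
    [[0,-0.5,60],[0,0,0],0.5],
    [[0,-0.5,82],[0,0,0],0.5],
    [[0,-0.5,93],[0,0,0],0.5],
    [[0,-0.5,93],[0,0,0],0.5]
  ]
}}

```text
time: 24.6
ee_pos: [0.5535, 0.0924, 0.1047]
tcp_rot: [-179.9, 0.1, 73.6]
wrist_force: [0.1, 0.3, 0.4]
opening: 0.0426
grasp_force: 0.0
```

>>> {"fn": "play_rows", "kwargs": {
  "increments": [
    [[0,3,0],[0,0,0],0.5],
    [[0,7,0],[0,0,0],0.5],
    [[0,11,0],[0,0,0],0.5],
    [[0,15,0],[0,0,0],0.5],
    [[0,19,0],[0,0,0],0.5],
    [[0,23,0],[0,0,0],0.5],
    [[0,27,0],[0,0,0],0.5],
    [[0,31,0],[0,0,0],0.5],
    [[0,35,0],[0,0,0],0.5],
    [[0,39,0],[0,0,0],0.5],
    [[0,43,0],[0,0,0],0.5],
    [[0,47,0],[0,0,0],0.5],
    [[0,51,0],[0,0,0],0.5],
    [[0,55,0],[0,0,0],0.5],
    [[0,59,0],[0,0,0],0.5],
    [[0,62,0],[0,0,0],0.5],
    [[0,65,0],[0,0,0],0.5],
    [[0,67,0],[0,0,0],0.5],
    [[0,67,0],[0,0,0],0.5]
  ]
}}

```text
time: 26.5
ee_pos: [0.6184, 0.0739, 0.1062]
tcp_rot: [180.0, 0.0, 73.6]
wrist_force: [0.7, -0.2, 0.6]
opening: 0.0426
grasp_force: 0.0
```

>>> {"fn": "play_rows", "kwargs": {
  "increments": [
    [[0,2,0],[0,0,0],0.5],
    [[0,4,0],[0,0,0],0.5],
    [[0,5,0],[0,0,0],0.5],
    [[0,6,0],[0,0,0],0.5],
    [[0,6,0],[0,0,0],0.5]
  ]
}}

```text
time: 27.0
ee_pos: [0.6241, 0.0723, 0.1063]
tcp_rot: [180.0, -0.0, 73.7]
wrist_force: [0.4, -0.1, -0.4]
opening: 0.0429
grasp_force: 0.2
```

>>> {"fn": "play_rows", "kwargs": {
  "increments": [
    [[0,1,0],[0,0,0],0.5],
    [[0,2,0],[0,0,0],0.5],
    [[0,2,0],[0,0,0],0.5]
  ]
}}

```text
time: 27.3
ee_pos: [0.626, 0.0718, 0.1063]
tcp_rot: [180.0, -0.0, 73.7]
wrist_force: [-1.5, -0.0, -0.9]
opening: 0.043
grasp_force: 0.3
```

```bash
cat > b.py <<'E'
from h import *
np.set_printoptions(precision=4,suppress=True)
o,p,d=grab('wrist');pos,rot=o['ee_pos'],o['tcp_rot'];print(o['time'],pos,rot,o['wrist_force']);cv2.imwrite('pics/w6.png',p[...,::-1])
vv,uu=np.mgrid[0:400,0:640];W=wpts(pos,rot,uu,vv,d)
B=(d>0)&(np.hypot(W[...,0]-.616,W[...,1]-.0755)<.022)&(W[...,2]>.095)&(W[...,2]<.116)&(p.max(2)<90);Q=W[B]
s=least_squares(lambda q:np.linalg.norm(Q-q,axis=1)-.013,Q.mean(0)-[0,0,.008],loss='soft_l1',f_scale=.001);print('ball',len(Q),s.x)
v=s.x-[.5544,.0923,.1023];print('moved along stage x mm',1e3*(v[:2]@[.9604,-.2785]),'across',1e3*(v[:2]@[.2785,.9604]))
E
python3 b.py
```

```text
27.3 [0.626  0.0718 0.1063] [179.9949  -0.0011  73.6559] [-1.4801 -0.043  -0.9174]
ball 2752 [0.616  0.0749 0.1028]
moved along stage x mm 63.949977179041674 across 0.46670042741263396
```

Nearly there; I'll press on gently until the end stop is felt.

>>> {"fn": "play_rows", "kwargs": {
  "increments": [
    [[0,1,0],[0,0,0],0.5],
    [[0,2,0],[0,0,0],0.5],
    [[0,2,0],[0,0,0],0.5]
  ]
}}

```text
time: 27.65
ee_pos: [0.6276, 0.0713, 0.1062]
tcp_rot: [-180.0, 0.0, 73.7]
wrist_force: [-2.8, 0.5, -0.5]
opening: 0.0424
grasp_force: 1.5
```

>>> {"fn": "play_rows", "kwargs": {
  "increments": [
    [[0,1,0],[0,0,0],0.5],
    [[0,1,0],[0,0,0],0.5]
  ]
}}

```text
time: 27.85
ee_pos: [0.6278, 0.0712, 0.1061]
tcp_rot: [-179.9, 0.0, 73.7]
wrist_force: [-7.2, 2.8, 1.2]
opening: 0.0426
grasp_force: 3.7
```

```bash
python3 b.py
```

```text
27.85 [0.6278 0.0712 0.1061] [-179.8694    0.0071   73.678 ] [-7.1616  2.792   1.1892]
ball 2841 [0.6171 0.0747 0.1021]
moved along stage x mm 65.1769720296183 across 0.5321712392106137
```

>>> {"fn": "play_rows", "kwargs": {
  "increments": [
    [[0,1,0],[0,0,0],0.5],
    [[0,1,0],[0,0,0],0.5]
  ]
}}

```text
time: 28.1
ee_pos: [0.628, 0.0712, 0.106]
tcp_rot: [-179.8, 0.0, 73.7]
wrist_force: [-10.5, 3.0, 3.5]
opening: 0.0427
grasp_force: 5.8
```

>>> {"fn": "play_rows", "kwargs": {
  "increments": [
    [[0,-5,0],[0,0,0],0.5],
    [[0,-9,0],[0,0,0],0.5],
    [[0,-10,0],[0,0,0],0.5],
    [[0,-10,-30],[0,0,0],0.5],
    [[0,-10,-75],[0,0,0],0.5],
    [[0,-40,-110],[0,0,0],0.5],
    [[0,-60,-120],[0,0,0],0.5],
    [[0,-60,-120],[0,0,0],0.5],
    [[0,-60,-120],[0,0,0],0.5]
  ]
}}

```text
time: 29.0
ee_pos: [0.5725, 0.0875, 0.2265]
tcp_rot: [179.9, -0.0, 73.7]
wrist_force: [0.0, 0.3, -0.4]
opening: 0.0427
grasp_force: 0.0
```

```bash
python3 b.py;  python3 - <<'E'
from m import *
np.set_printoptions(precision=2,suppress=True)
o,p,d=grab('top');c=np.array([ 0.74262362,-0.03957374]);P=measure(p,d);print(np.degrees(np.arctan2(*(P-c).T[::-1]))%45);cv2.imwrite('pics/t3.png',p[...,::-1])
E
```

```text
29.0 [0.5725 0.0875 0.2265] [179.917   -0.0237  73.6739] [ 0.048   0.2585 -0.4051]
ball 696 [0.6184 0.0737 0.1019]
moved along stage x mm 66.62043660215623 across -0.027126011955139407
[28.36 28.31 28.49 28.65 28.39 28.51]
```

View pics/w6.png

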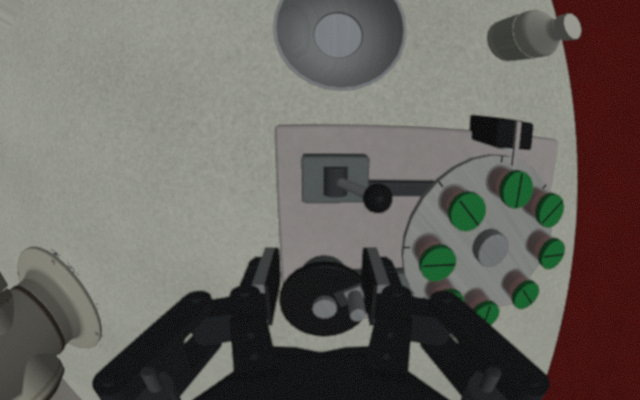

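The lever's ball at (377,198) leans fully towards the carousel: it moved 66.6 mm along stage x and stays there. The pointer jar at (517,189) is in line with the pointer. Bowl and bottle show in their places, and the hand touches nothing, so I'm handing in.

```bash
python3 -c "
from workcell import workorder
print(workorder.job_done())"
```

```text
the job is handed in; nothing more can be done
None
```

I wound the wheel clockwise about 2.4 turns, which put the next jar within about 0.3° of the pointer by my measurements. I then swung the lock lever to its end stop and left the arm clear. The judge returned no result, I did not re-measure the cup, bowl, bottle or spoon afterwards, and the radial force was at most about 2 N at the pauses where I read it.

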